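# Bench-check of a parking-brake lever

## Robot

A 7-joint arm with a two-finger parallel gripper is mounted at the origin on the work surface; the furniture and walls round the work are solid. World frame = base frame: x ahead of the robot, y to its left, z up, the work surface at z = 0. Lengths are in m, angles in degrees, forces in N, time in s.
With the tool pointing down it reaches from about 0.4 to 0.85 m from the base axis. Payload 4.4 kg.
Tool frame: the origin (TCP) lies on the centre line of the jaws, within the pads' length; the fingertips stand 11 mm ahead of it and the grasp point (between the pads) lies 8 mm behind it; z points along the fingers, y is the line along which they close (so a half turn about z gives the same grasp; the last joint's range is limited). The gripper opens to 94 mm and grips with 3 to 60 N. Pads are 16 mm wide; open, the fingers measure 119 mm over their backs; the gripper's body (75 mm by 177 mm) begins 78 mm behind the grasp point.
Start: joints at [-67.54, 36.005, 2.206, 86.941, -1.547, 57.084, -1.146], TCP at [0.287, 0.583, 0.216] pointing down, gripper open.
Joint ranges: [-175.42, 175.42], [-21.48, 121.26], [-71.46, 75.88], [10.55, 141.38], [-63.04, 243.04], [13.31, 113.54], [-168.57, 168.57]. Speed limits (degrees/s): [147.25, 147.25, 180, 180, 180, 180, 180].

## Interface

Orientations are given as a 3x3 rotation matrix whose columns are the frame's x, y, z axes.
In Python, from bench import env gives the robot as it stands.
- The arm moves only by the tool play_rows, never from a script. Its argument "steps" is a list of rows, each a list of 5 numbers: the shift along the tool's x, y, z as a fraction of full scale, then the turn about the tool's z as a fraction of full scale, then the closure, from -1 (fully open) to 1 (shut). A call has 1 to 10 rows; each row shifts and turns the commanded pose from where the row before left it, along the tool's axes as they then stand; what a row does not reach is not made up. Full scale, the value 1, is 800 mm for a shift and 90 degrees for a turn. A row lasts 1/10 s, in which the tool goes at most 50 mm and 8.59 degrees, less where a joint would pass 70% of its speed; a pose out of reach is approached as far as the arm can. A call with a number of a shift or a turn outside -1 to 1 is refused whole. A call with a gripper value outside its range is refused whole. The fingers move at their own pace and stop on an object; the grip force is fixed at half the most. Time passes only in rows, so rows that do not move let the fingers close. It gives the time, the measured TCP pose, the force, the opening and the grip force at its end, in the units of the state.
- env.get_obs(): the state, without advancing time (a new reading comes with each control period).
- env.camera(name): name is "side" or "top"; returns a dict with "img" (400x640x3 uint8, blue, green, red), "camera_matrix" (3x3 intrinsics, pixels), "rvec" (rotation vector, rad) and "tvec" (3), from world to camera coordinates, as OpenCV has them. Camera axes: x right, y down, z forward; pixel columns grow to the right and rows downward; lengths in m; the calibration is good to about 2 mm. A picture is of the moment at which its call begins. There is no depth.
- env.close_job(): hands the job in; it is judged then, once.
Trained networks look in the newest picture that a camera, given by its name, has taken for a name from the list of things; names that differ only in an ending like _2 or _b are one class to them, and where a whole thing is asked for, a point or a joint stands for the part that bears it (a point fixed in the world has none). Each returns a list of dicts, best first, with "score" (0 to 1); they miss things now and then, are a little off and sometimes report something else, mostly with a low value. They report only what shows in the picture. A call takes as long as a camera call.
- env.spot_in(camera, name): "location" ([x, y, z] in m, in the coordinates of the camera as it stood for that picture, good to about 4 mm: the middle of the surface that is visible of it).
- env.place_of(camera, name): "location" ([x, y, z] in m, in the coordinates of the camera as it stood for that picture, good to about 4 mm: a listed point, or the origin of a listed thing).
The state is a dict: "time_s": time; "joint_positions": joint angles; "qvel": joint speeds; "tau": joint torques, N m; "tcp_pos": TCP position; "ee_rot": TCP orientation; "force": force on the tool from outside, world axes, zero at the start; "moment": the same for the moment, N m; "finger_gap": finger opening in m; "grip_force": force on a finger pad.
Only numpy, scipy, OpenCV 4.12 (cv2) and the standard library are available. Lean on these libraries where they do the work, as an engineer would, in place of code of your own. Each camera call takes 0.05 s, during which the arm holds its last target. There are 200 camera calls.

## Task

Check the rebuilt parking-brake lever on its bench stand: pull it up to the fourth notch and let go, so that the ratchet alone holds it there, then press the release button on the end of the grip and bring the lever all the way down onto its rest. To lock it for transport, swing the keeper bar across above the lever until it has snapped fully home in its catch; leave the tools and things lying about the stand where they are.

Things in the scene. Friction and masses are not known exactly. Their poses are not given: they have to be found in the camera images.
- brake_stand: fixed stand on a dark steel plate 215 x 170 x 12 mm. Origin on the bench under the lever's pivot; the lever leans to -x, the stand's front (to the robot's right); y across, z up. Two notched steel cheeks (33 mm apart, 5 thick, 153 high) hold the lever between them. At x = -91 mm stand two 16 mm posts: the keeper's hinge post at y = +56, the catch at y = -56 mm (176 high)
- lever_hinge (a point): the lever's pivot, 75 mm above the bench; the lever turns about the stand's y axis through this point
- brake_lever (a joint): lever angle in rad: 0 = on its rest, sloping 34 deg above level towards the stand's front (-x); grows as the grip is pulled up and back. One-way ratchet: notch k (1 to 6) holds it at k x 0.15 rad, so the fourth at 0.60 (slope 68 deg). Let go between notches, it sinks back to the lower one; past the fourth, only the button frees it. Return spring: about 4 to 6 N at the grip; stops at 0.97
- grip (a point): near the end of the black rubber grip (30 mm thick, 85 mm long, its end 13 mm beyond this point), on the lever's centre line 206 mm from the pivot: hold it here, so that the lever's end (45 mm beyond) stays clear of the palm: it comes nearer as the lever rises
- button_top (a point): centre of the flat face of the grey round release button (16 mm diameter), on the lever's centre line, 231 mm from the pivot when out, 8 mm out of its 30 mm collar. It is pushed along the lever towards the pivot. A flat steel guard (30 mm wide) lies over it, 15 mm above the centre line on the lever's upper side and 20 mm beyond the button: come in under it, along the lever
- release_button (a joint): travel of the button in m: 0 = out, 0.0075 = fully in; the pawl is clear of the notches from about 0.005. The spring needs about 4 N to start, 6 N fully in. It must be held in while the lever goes down, or the pawl catches in the next notch
- keeper_bar (a joint): keeper angle in rad: about 0 = closed, the bar lying across above the lever with its end in the fork of the catch; 1.57 = open, pointing to the stand's rear (+x). Turns about a vertical axis, stays where left, ends at -0.015. Below about 0.18 a sprung tongue in the catch resists (6 to 10 N at the knob); past it the bar is locked. It can close only when the lever is down
- catch_tongue (a joint): the sprung steel tongue in the catch, in m: 0 = up, grows as the bar pushes it down in passing (7 mm); it springs up again behind the closed bar and then stops it from opening
- keeper_hinge (a point): on the keeper's vertical hinge axis, at the height of the bar's centre line, 161 mm above the bench. The bar is a 10 mm round steel rod 123 mm long
- keeper_knob (a point): the upright steel knob (15 mm diameter, its top 200 mm above the bench) on the keeper bar, 86 mm from the hinge axis; this point is on the knob's axis, 186 mm above the bench
- spanner_a: combination spanner 47 x 212 x 13 mm lying by the stand; bystander, leave it
- pliers: combination pliers with red handles, 174 x 65 x 12 mm, lying by the stand; bystander
- nail_tin: round tin, 86 mm diameter, 40 mm high; bystander
- wood_block: wood offcut 65 x 140 x 38 mm; bystander

How it is judged:
By the outcome, as a careful person would: the job done as asked, in the order asked, and still so for the second after the job is handed in, with the robot touching nothing.
It also fails if it takes over 66 s, if anything falls off the work surface, if the arm or the gripper's body presses on something with over 40 N, if the wrist force passes 120 N, or if a joint passes its speed limit or range.

## Working session

There is one attempt and no reset: what is moved stays moved. The work goes in short steps, Python scripts to look and compute and a tool call to move; the robot and the scene stay as the last step left them, time stands still between calls to the robot, and variables do not carry over. Pictures are saved under pics/ and viewed, at most 10 in all, crops included, and the job is handed in when it is done.

Besides the shell and the picture viewer there is one more tool, called after "Emit:" as name([rows], argument=value, ...), one row to a line, values as JSON. play_rows: Moves the arm, as the interface text tells. Shift numbers are shares of 800 mm and turn numbers shares of 90 degrees, none past 1 either way. Its arguments: {"type":"object","properties":{"steps":{"type":"array"}},"required":["steps"]}

```bash
ls; mkdir -p pics
cat > h.py <<'E'
import numpy as np,cv2
from bench import env
def w(c,p):
    R=cv2.Rodrigues(np.array(c["rvec"],float))[0]
    return R.T@(np.array(p,float)-np.array(c["tvec"],float).ravel())
def look(names,cams=("side","top"),save=None,fn=None):
    for cam in cams:
        c=env.camera(cam)
        if save: cv2.imwrite(f"pics/{save}_{cam}.png",c["img"])
        for n in names:
            for r in (fn or env.place_of)(cam,n)[:2]:
                print(cam,n,round(r["score"],2),w(c,r["location"]).round(4))
E
python3 - <<'E'
from h import *
look(["brake_stand","lever_hinge","grip","button_top","keeper_hinge","keeper_knob","spanner_a","pliers","nail_tin","wood_block"],save="a")
o=env.get_obs();print(o["tcp_pos"],o["ee_rot"],o["time_s"],o["force"])
E
```

```text
pics
side brake_stand 0.73 [ 0.5728  0.0514 -0.0014]
side lever_hinge 0.84 [0.5803 0.0556 0.0735]
side grip 0.62 [ 0.5725 -0.1195  0.1903]
side button_top 0.61 [ 0.5746  0.0526 -0.0009]
side keeper_knob 0.85 [0.5285 0.0443 0.1856]
side spanner_a 0.73 [ 0.444  -0.0252  0.0009]
side pliers 0.8 [ 0.5712 -0.2551 -0.0033]
side nail_tin 0.53 [ 0.4339 -0.2589 -0.0031]
side wood_block 0.56 [ 0.6547  0.3225 -0.0027]
top brake_stand 0.98 [0.5841 0.0486 0.0008]
top brake_stand 0.73 [0.5745 0.0498 0.0745]
top lever_hinge 0.68 [0.5767 0.0519 0.0766]
top grip 0.83 [ 0.5831 -0.1201  0.1877]
top button_top 0.35 [ 0.5239 -0.0417  0.1572]
top keeper_hinge 0.95 [ 0.5236 -0.0408  0.1598]
top keeper_knob 0.48 [0.5348 0.0525 0.1834]
top keeper_knob 0.41 [0.6591 0.3191 0.002 ]
top spanner_a 0.84 [ 0.4466 -0.0273 -0.0014]
top pliers 0.71 [ 0.5791 -0.2486  0.001 ]
top wood_block 0.92 [0.6573 0.3204 0.0038]
[0.28725368 0.58309207 0.21646904] [[-8.97020526e-01  4.41988883e-01 -5.64716957e-05]
 [ 4.41988884e-01  8.97020528e-01  1.75144411e-06]
 [ 5.14303891e-05 -2.33887804e-05 -9.99999998e-01]] 1.1 [-0.63354764 -0.75388449 -0.21330316]
```

View pics/a_side.png

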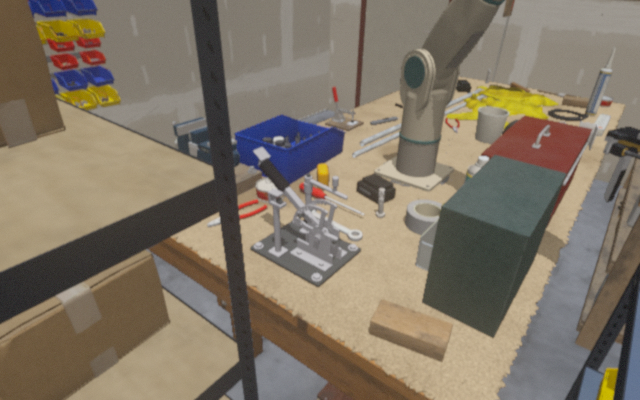

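View pics/a_top.png

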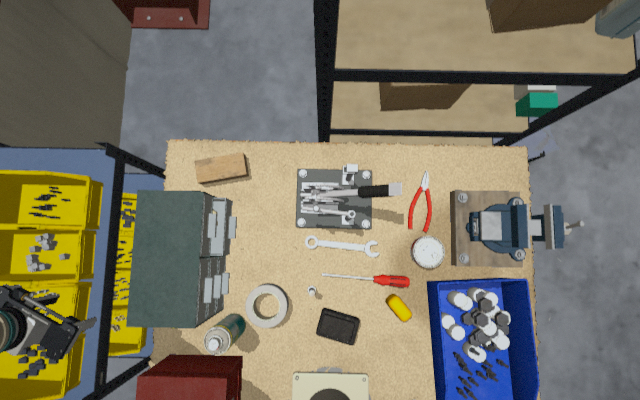

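Run:
```python
from h import *
o=env.get_obs()
for cam in("side","top"):
    c=env.camera(cam)
    p=lambda P:cv2.projectPoints(np.array([P],float),np.array(c["rvec"],float),np.array(c["tvec"],float),np.array(c["camera_matrix"],float),None)[0].ravel().round(0)
    R=cv2.Rodrigues(np.array(c["rvec"],float))[0]
    print(cam,"campos",(-R.T@np.array(c["tvec"],float).ravel()).round(2),"tcp",p(o["tcp_pos"]),"base",p([0,0,0]),"axes",p([.5,0,0]),p([.5,.3,0]),p([.5,.3,.2]))
look(["brake_stand","lever_hinge","grip","button_top","keeper_hinge","keeper_knob"])
```

```text
side campos [1.18 0.5  0.6 ] tcp [636. 207.] base [413. 171.] axes [324. 237.] [433. 287.] [450. 209.]
top campos [0.45 0.03 1.08] tcp [ 71. 311.] base [329. 413.] axes [333. 226.] [228. 224.] [206. 219.]
side brake_stand 0.74 [ 0.5734  0.0544 -0.0025]
side lever_hinge 0.92 [0.5783 0.0543 0.0741]
side grip 0.56 [ 0.5726 -0.1202  0.1884]
side grip 0.52 [0.5275 0.0444 0.1878]
side keeper_hinge 0.9 [ 0.5166 -0.0356  0.1615]
side keeper_knob 0.8 [0.5285 0.0475 0.1869]
top brake_stand 0.6 [ 5.796e-01  4.870e-02 -3.000e-04]
top lever_hinge 0.97 [0.5768 0.0518 0.076 ]
top grip 0.87 [ 0.5825 -0.1208  0.1872]
top keeper_hinge 0.57 [ 0.5254 -0.0409  0.159 ]
top keeper_knob 0.69 [0.5335 0.0519 0.1817]
top keeper_knob 0.34 [ 0.4495 -0.0293 -0.0021]
```

Emit:
play_rows([
  [0,0,-0.06,0.0886,-1],
  [0,0,-0.06,0.0886,-1],
  [0,0,-0.06,0.0886,-1],
  [0,0,-0.06,0.0886,-1],
  [0,0,-0.06,0.0886,-1],
  [0,0,0,0.0886,-1],
  [0,0,0,0.0886,-1],
  [0,0,0,0.0886,-1],
  [0,0,0,0,-1],
])

```text
time_s: 2.8
tcp_pos: [0.2872, 0.5831, 0.4564]
ee_rot: [[0.001, 1.0, 0.0], [1.0, -0.001, -0.0], [-0.0, 0.0, -1.0]]
force: [0.7, -0.3, 0.9]
finger_gap: 0.094
grip_force: 0.0
```

Emit:
play_rows([
  [-0.055,0.0227,0,0,-1],
  [-0.055,0.0227,0,0,-1],
  [-0.055,0.0227,0,0,-1],
  [-0.055,0.0227,0,0,-1],
  [-0.055,0.0227,0,0,-1],
  [-0.055,0.0227,0,0,-1],
  [-0.055,0.0227,0,0,-1],
  [-0.055,0.0227,0,0,-1],
])

```text
time_s: 3.6
tcp_pos: [0.4327, 0.2291, 0.4567]
ee_rot: [[-0.004, 1.0, 0.0], [1.0, 0.004, 0.001], [0.001, 0.0, -1.0]]
force: [-0.0, -0.3, -0.4]
finger_gap: 0.0938
grip_force: 0.0
```

Emit:
play_rows([
  [-0.055,0.0227,0,0,-1],
  [-0.055,0.0227,0,0,-1],
  [-0.055,0.0227,0,0,-1],
  [-0.055,0.0227,0,0,-1],
  [-0.055,0.0227,0,0,-1],
  [-0.055,0.0227,0,0,-1],
  [-0.055,0.0227,0,0,-1],
  [-0.055,0.0227,0,0,-1],
  [0,0,0,0,-1],
])

```text
time_s: 4.5
tcp_pos: [0.5774, -0.129, 0.4556]
ee_rot: [[0.008, 1.0, -0.001], [1.0, -0.008, -0.005], [-0.005, -0.001, -1.0]]
force: [0.5, -0.6, 0.1]
finger_gap: 0.0943
grip_force: 0.0
```

Emit:
play_rows([
  [0.0,0,0.0573,0,-1],
  [0,0,0.0573,0,-1],
  [0,0,0.0573,0,-1],
  [0,0,0.0573,0,-1],
  [0,0,0,0,-1],
])

```text
time_s: 5.0
tcp_pos: [0.5735, -0.1183, 0.2677]
ee_rot: [[-0.003, 1.0, -0.012], [1.0, 0.003, 0.003], [0.003, -0.012, -1.0]]
force: [-0.7, 0.4, 0.2]
finger_gap: 0.0939
grip_force: 0.0
```

Run:
```python
from h import *
look(["grip","lever_hinge"]);o=env.get_obs();print(o["tcp_pos"],o["ee_rot"].round(4) if hasattr(o["ee_rot"],"round") else o["ee_rot"],o["joint_positions"])
```

```text
side grip 0.57 [ 0.5728 -0.1194  0.1889]
side lever_hinge 0.77 [0.5782 0.0525 0.072 ]
side lever_hinge 0.67 [ 0.5726 -0.1177  0.1882]
top grip 0.73 [ 0.5814 -0.1199  0.1882]
top grip 0.25 [ 4.508e-01 -2.780e-02  3.000e-04]
top lever_hinge 0.75 [0.5775 0.0502 0.0748]
top lever_hinge 0.44 [ 0.5213 -0.0433  0.1624]
[ 0.57909429 -0.12150228  0.27572248] [[-3.0e-04  1.0e+00  4.7e-03]
 [ 1.0e+00  3.0e-04 -7.0e-04]
 [-7.0e-04  4.7e-03 -1.0e+00]] [-11.07083824  30.5450542   32.39076539  93.12272985 -18.12039059
  61.35600543  26.43845929]
```

Emit:
play_rows([
  [0,0,0.05,0,-1],
  [0,0,0.04,0,-1],
  [0,0,0.0275,0,-1],
  [0,0,0,0,1],
  [0,0,0,0,1],
  [0,0,0,0,1],
  [0,0,0,0,1],
  [0,0,0,0,1],
  [0,0,0,0,1],
])

```text
time_s: 6.2
tcp_pos: [0.5779, -0.1211, 0.1797]
ee_rot: [[0.0, 1.0, 0.001], [1.0, -0.0, -0.0], [-0.0, 0.001, -1.0]]
force: [0.7, -0.7, -0.1]
finger_gap: 0.0493
grip_force: 0.0
```

Emit:
play_rows([
  [0,0,0,0,1],
  [0,0,0,0,1],
  [0,0,0,0,1],
  [0,0,0,0,1],
  [0,0,0,0,1],
  [0,0,0,0,1],
])

```text
time_s: 6.8
tcp_pos: [0.5763, -0.121, 0.179]
ee_rot: [[0.001, 1.0, -0.002], [1.0, -0.001, 0.001], [0.001, -0.002, -1.0]]
force: [-6.0, -0.3, 5.3]
finger_gap: 0.0294
grip_force: 30.0
```

Emit:
play_rows([
  [0.0099,0,-0.0138,0,1],
  [0.0109,0,-0.0131,0,1],
  [0.0117,0,-0.0123,0,1],
  [0.0125,0,-0.0116,0,1],
  [0.0132,0,-0.0107,0,1],
  [0.0139,0,-0.0098,0,1],
  [0.0145,0,-0.0089,0,1],
])

```text
time_s: 7.5
tcp_pos: [0.5765, -0.0498, 0.2428]
ee_rot: [[-0.0, 1.0, -0.003], [1.0, 0.0, 0.001], [0.001, -0.003, -1.0]]
force: [-2.7, 1.7, -19.3]
finger_gap: 0.0295
grip_force: 29.9
```

Emit:
play_rows([
  [0.0151,0,-0.0079,0,1],
  [0.0155,0,-0.0069,0,1],
  [0.0159,0,-0.0058,0,1],
  [0,0,0,0,1],
  [0,0,0,0,1],
])

```text
time_s: 8.0
tcp_pos: [0.5767, -0.013, 0.2601]
ee_rot: [[-0.001, 1.0, -0.002], [1.0, 0.001, 0.001], [0.001, -0.002, -1.0]]
force: [-5.0, 0.8, -17.6]
finger_gap: 0.0294
grip_force: 30.0
```

Run:
```python
from h import *
look(["grip","lever_hinge","button_top"],save="b")
```

```text
side grip 0.69 [ 0.571  -0.0282  0.2674]
side lever_hinge 0.58 [0.5772 0.0534 0.0719]
side lever_hinge 0.25 [ 0.5759  0.0534 -0.0032]
top lever_hinge 0.56 [0.5803 0.0512 0.0751]
```

View pics/b_side.png

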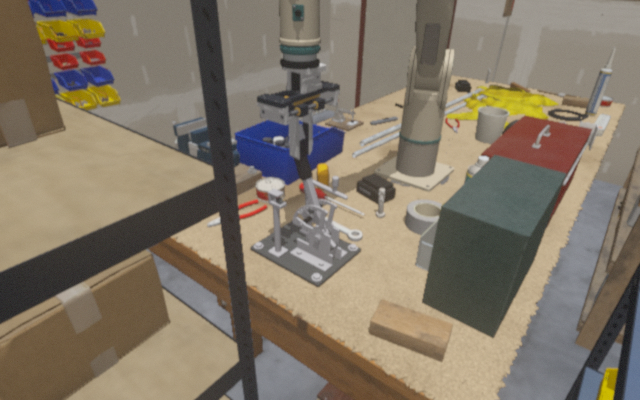

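Emit:
play_rows([
  [0,0,0,0,-1],
  [0,0,0,0,-1],
  [0,0,0,0,-1],
  [0,0,0,0,-1],
  [0,0,0,0,-1],
  [0,0,0,0,-1],
  [0,0,0,0,-1],
  [0,0,0,0,-1],
])

```text
time_s: 9.2
tcp_pos: [0.5777, -0.0146, 0.2597]
ee_rot: [[0.0, 1.0, 0.0], [1.0, -0.0, -0.0], [-0.0, 0.0, -1.0]]
force: [0.7, -0.0, 0.0]
finger_gap: 0.0894
grip_force: 0.0
```

Emit:
play_rows([
  [0,0,-0.04,0,-1],
  [0,0,-0.05,0,-1],
  [0,0,-0.05,0,-1],
  [-0.03,0,-0.03,0,-1],
  [-0.06,0,0,0,-1],
  [-0.06,0,0,0,1],
  [-0.06,0,0,0,1],
  [0,0,0,0,1],
])

```text
time_s: 10.0
tcp_pos: [0.575, -0.1916, 0.3961]
ee_rot: [[0.013, 1.0, -0.001], [1.0, -0.013, -0.006], [-0.006, -0.001, -1.0]]
force: [-0.0, 0.1, 0.3]
finger_gap: 0.0736
grip_force: 0.0
```

Run:
```python
from h import *
for i in range(2): look(["grip","lever_hinge","button_top"],save="c")
a=cv2.imread("pics/c_side.png")[120:290,200:400];b=cv2.imread("pics/c_top.png")[150:250,270:420]
cv2.imwrite("pics/c1.png",np.hstack([cv2.resize(a,(400,340)),cv2.resize(b,(400,340))]))
```

```text
side grip 0.96 [ 0.5723 -0.0241  0.2638]
side lever_hinge 0.91 [0.58   0.0536 0.0742]
side lever_hinge 0.62 [ 0.6516  0.3238 -0.0049]
top grip 0.89 [ 0.584  -0.0245  0.267 ]
top button_top 0.52 [ 0.5802 -0.0342  0.2865]
side grip 0.83 [ 0.5711 -0.0238  0.2661]
side lever_hinge 0.86 [0.5763 0.0518 0.0736]
side button_top 0.68 [ 4.439e-01 -2.600e-02  1.000e-04]
top grip 0.65 [ 0.5794 -0.0234  0.2643]
top grip 0.44 [ 0.5767 -0.2479  0.0035]
top lever_hinge 0.9 [0.5764 0.0533 0.0736]
top button_top 0.59 [ 0.5765 -0.0323  0.288 ]
top button_top 0.23 [ 0.5771 -0.2502  0.0022]
```

View pics/c1.png

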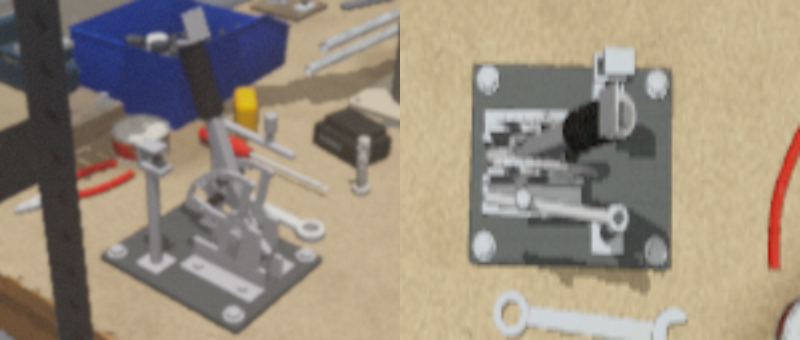

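Emit:
play_rows([
  [0.0,0,-0.05,0,1],
  [0.058,0,-0.02,0,1],
  [0.058,0,-0.02,0,1],
  [0.058,0,-0.02,0,1],
  [0.058,0,-0.02,0,1],
  [0.058,0,-0.02,0,1],
  [0.058,0,-0.02,0,1],
  [0.058,0,-0.02,0,1],
  [0.058,0,0,0,1],
  [0.058,0,0,0,1],
])

```text
time_s: 11.8
tcp_pos: [0.5776, 0.2368, 0.5485]
ee_rot: [[0.001, 1.0, 0.001], [1.0, -0.001, 0.001], [0.001, 0.001, -1.0]]
force: [1.4, 0.0, 0.3]
finger_gap: 0.0003
grip_force: 0.0
```

Emit:
play_rows([
  [0.03,-0.053,0,0,1],
  [0.03,-0.053,0,0,1],
  [0.03,-0.053,0,0,1],
  [0.03,-0.053,0,0,1],
  [0.03,-0.053,0,0,1],
  [0.03,-0.053,0,0,1],
  [0.03,-0.053,0,0,1],
  [0.03,-0.053,0,0,1],
  [0.03,-0.053,0,0,1],
  [0.03,-0.053,0,0,1],
])

```text
time_s: 12.8
tcp_pos: [0.152, 0.4757, 0.5481]
ee_rot: [[0.001, 1.0, -0.0], [1.0, -0.001, 0.001], [0.001, -0.0, -1.0]]
force: [0.2, 0.6, -1.0]
finger_gap: 0.0004
grip_force: 0.0
```

Run:
```python
from h import *
o=env.get_obs();print(o["tcp_pos"],o["ee_rot"].round(4),o["joint_positions"],o["time_s"])
```

```text
[0.15199171 0.47569029 0.54811642] [[ 6.e-04  1.e+00 -0.e+00]
 [ 1.e+00 -6.e-04  9.e-04]
 [ 9.e-04 -0.e+00 -1.e+00]] [-93.67288392  12.79011296  25.08725068  73.87506298  -5.42220137
  94.43983039 -69.59197113] 12.8
```

Emit:
play_rows([
  [0.01,-0.055,0,0,1],
  [0.01,-0.055,0,0,1],
  [0,-0.055,0,0,1],
  [0,0,-0.06,0,1],
  [0,0,-0.06,0,1],
  [0,0,-0.06,0,1],
  [0,0,-0.06,0,1],
  [0,0,0,0,1],
])

```text
time_s: 13.6
tcp_pos: [0.0224, 0.4779, 0.6932]
ee_rot: [[0.002, 1.0, 0.002], [0.998, -0.002, 0.06], [0.06, 0.002, -0.998]]
force: [1.0, -0.3, 0.1]
finger_gap: 0.0003
grip_force: 0.0
```

```bash
cat > s.py <<'E'
from h import *
o=env.get_obs();print(o["tcp_pos"].round(4),o["ee_rot"].round(3).tolist(),o["joint_positions"].round(1),o["time_s"])
E
python3 s.py
```

```text
[0.0224 0.4779 0.6932] [[0.002, 1.0, 0.002], [0.998, -0.002, 0.06], [0.06, 0.002, -0.998]] [-100.5   12.    15.    51.3   -3.5  113.5  -87.6] 13.6
```

Emit:
play_rows([
  [0,0,-0.06,0,1],
  [0,0,-0.06,0,1],
  [0,0,0,0,1],
])

```text
time_s: 13.9
tcp_pos: [0.0213, 0.46, 0.7236]
ee_rot: [[0.001, 1.0, 0.005], [0.992, -0.002, 0.128], [0.128, 0.005, -0.992]]
force: [-0.5, -0.1, 0.6]
finger_gap: 0.0007
grip_force: 0.0
```

```bash
python3 s.py
```

```text
[0.0213 0.46   0.7236] [[0.001, 1.0, 0.005], [0.992, -0.002, 0.128], [0.128, 0.005, -0.992]] [-104.9    8.9   19.4   50.7   -3.5  113.5  -87.6] 13.9
```

Emit:
play_rows([
  [0,0,-0.06,0,1],
  [0,0,-0.06,0,1],
  [0,0,-0.06,0,1],
  [0,0,-0.06,0,1],
  [0,0,0,0,1],
])

```text
time_s: 14.4
tcp_pos: [0.0171, 0.4188, 0.7817]
ee_rot: [[-0.006, 1.0, 0.008], [0.965, 0.003, 0.261], [0.261, 0.009, -0.965]]
force: [-0.1, 0.2, 0.3]
finger_gap: 0.0003
grip_force: 0.0
```

```bash
python3 s.py
```

```text
[0.0171 0.4188 0.7817] [[-0.006, 1.0, 0.008], [0.965, 0.003, 0.261], [0.261, 0.009, -0.965]] [-132.     2.5   44.4   49.6   -2.   113.5  -88.6] 14.4
```

Emit:
play_rows([
  [0,0,-0.06,0,1],
  [0,0,-0.06,0,1],
  [0,0,0,0,1],
])

```text
time_s: 14.7
tcp_pos: [0.0189, 0.405, 0.7987]
ee_rot: [[-0.004, 1.0, 0.007], [0.953, 0.002, 0.303], [0.302, 0.008, -0.953]]
force: [0.5, 0.5, -1.0]
finger_gap: 0.0002
grip_force: 0.0
```

```bash
python3 s.py
```

```text
[0.0189 0.405  0.7987] [[-0.004, 1.0, 0.007], [0.953, 0.002, 0.303], [0.302, 0.008, -0.953]] [-124.5   -0.    32.5   49.     1.1  113.5  -91.2] 14.7
```

Emit:
play_rows([
  [0,0,-0.06,0,1],
  [0,0,-0.06,0,1],
  [0,0,0,0,1],
])

```text
time_s: 15.0
tcp_pos: [0.0267, 0.396, 0.8082]
ee_rot: [[0.009, 1.0, 0.006], [0.946, -0.01, 0.325], [0.325, 0.003, -0.946]]
force: [0.2, -0.3, 0.0]
finger_gap: 0.0003
grip_force: 0.0
```

```bash
python3 s.py
```

```text
[0.0267 0.396  0.8082] [[0.009, 1.0, 0.006], [0.946, -0.01, 0.325], [0.325, 0.003, -0.946]] [-103.5   -0.8   12.3   48.3    1.   113.5  -91.2] 15.0
```

Emit:
play_rows([
  [-0.0022,0.0427,0.0323,0,1],
  [-0.0022,0.0427,0.0323,0,1],
  [-0.0022,0.0427,0.0323,0,1],
  [-0.0022,0.0427,0.0323,0,1],
  [-0.0022,0.0427,0.0323,0,1],
  [-0.0022,0.0427,0.0323,0,1],
  [-0.0022,0.0427,0.0323,0,1],
  [-0.0022,0.0427,0.0323,0,1],
  [0,0,0,0,1],
])

```text
time_s: 15.9
tcp_pos: [0.3008, 0.4481, 0.6033]
ee_rot: [[0.011, 1.0, 0.003], [0.949, -0.011, 0.316], [0.316, -0.0, -0.949]]
force: [-0.5, -0.3, 0.8]
finger_gap: 0.0004
grip_force: 0.0
```

Emit:
play_rows([
  [-0.042,0.0433,0.0021,0,1],
  [-0.042,0.0433,0.0021,0,1],
  [-0.042,0.0433,0.0021,0,1],
  [-0.042,0.0433,0.0021,0,1],
  [-0.042,0.0433,0.0021,0,1],
  [-0.042,0.0433,0.0021,0,1],
  [-0.042,0.0433,0.0021,0,1],
  [-0.042,0.0433,0.0021,0,1],
  [0,0,0,0,1],
])

```text
time_s: 16.8
tcp_pos: [0.5768, 0.1939, 0.5059]
ee_rot: [[0.013, 1.0, 0.003], [0.947, -0.013, 0.32], [0.32, -0.001, -0.947]]
force: [0.8, 0.2, -0.3]
finger_gap: 0.0004
grip_force: 0.0
```

```bash
python3 s.py
```

```text
[0.5768 0.1939 0.5059] [[0.013, 1.0, 0.003], [0.947, -0.013, 0.32], [0.32, -0.001, -0.947]] [-36.3  25.   44.9  71.2 -35.9  92.2   4.4] 16.8
```

```bash
cat > g.py <<'E'
from h import *
PY,PZ,L0=.052,.075,np.radians(34)
R=env.get_obs()["ee_rot"]
def tgt(lev,p,q,x=.578):  # lev rad, p press mm, q perp mm -> tcp for inner fingertip corner
    th=L0+lev; A=np.array([np.cos(th),np.sin(th)]);N=np.array([-np.sin(th),np.cos(th)])
    c=(231-p)/1000*A+q/1000*N
    w=np.array([x,PY-c[0],PZ+c[1]])
    return w-R@np.array([.008,0,.011])
def rows(pts,start=None):
    P=np.array(env.get_obs()["tcp_pos"]) if start is None else start
    for t in pts:
        d=R.T@(t-P)/.8; print(t.round(4),d.round(4),"norm",np.linalg.norm(d).round(3)); P=t
E
python3 - <<'E'
from g import *
rows([np.array([.578,-.12,.46]),tgt(.6,-35,3),tgt(.6,-2,3)])
rows([tgt(.6,p,3) for p in (-2,2,5,8,9)],tgt(.6,-2,3))
E
```

```text
[ 0.578 -0.12   0.46 ] [-0.39    0.0068 -0.0712] norm 0.397
[ 0.5779 -0.0543  0.3313] [ 0.0263 -0.001   0.1787] norm 0.181
[ 0.5779 -0.0422  0.3006] [ 0.0021 -0.0001  0.0412] norm 0.041
[ 0.5779 -0.0422  0.3006] [0. 0. 0.] norm 0.0
[ 0.5779 -0.0407  0.2969] [ 0.0003 -0.      0.005 ] norm 0.005
[ 0.5779 -0.0396  0.2941] [ 0.0002 -0.      0.0037] norm 0.004
[ 0.5779 -0.0385  0.2913] [ 0.0002 -0.      0.0037] norm 0.004
[ 0.5779 -0.0381  0.2903] [ 0.0001 -0.      0.0012] norm 0.001
```

Emit:
play_rows([
  [-0.0557,0.001,-0.0102,0,1],
  [-0.0557,0.001,-0.0102,0,1],
  [-0.0557,0.001,-0.0102,0,1],
  [-0.0557,0.001,-0.0102,0,1],
  [-0.0557,0.001,-0.0102,0,1],
  [-0.0557,0.001,-0.0102,0,1],
  [-0.0557,0.001,-0.0102,0,1],
  [0,0,0,0,1],
])

```text
time_s: 17.6
tcp_pos: [0.5775, -0.1194, 0.4602]
ee_rot: [[0.012, 1.0, 0.002], [0.947, -0.012, 0.322], [0.322, -0.002, -0.947]]
force: [-0.6, 0.5, -0.8]
finger_gap: 0.0005
grip_force: 0.0
```

Emit:
play_rows([
  [0.0066,0,0.0447,0,1],
  [0.0066,0,0.0447,0,1],
  [0.0066,0,0.0447,0,1],
  [0.0066,0,0.0447,0,1],
  [0,0,0,0,1],
  [0,0,0,0,1],
])

```text
time_s: 18.2
tcp_pos: [0.5797, -0.0455, 0.3342]
ee_rot: [[-0.001, 1.0, 0.002], [0.945, 0.0, 0.326], [0.326, 0.002, -0.945]]
force: [-1.0, -1.3, -0.4]
finger_gap: 0.0001
grip_force: 0.0
```

```bash
python3 s.py
python3 - <<'E'
from g import *
rows([tgt(.6,p,3) for p in (-35,-15,-2)])
c=env.camera("side")["img"];cv2.imwrite("pics/d.png",cv2.resize(c[90:240,220:400],(720,600)))
E
```

```text
[ 0.5797 -0.0455  0.3342] [[-0.001, 1.0, 0.002], [0.945, 0.0, 0.326], [0.326, 0.002, -0.945]] [-12.5  32.2  43.5  88.  -38.9  80.5  39.1] 18.2
[ 0.578  -0.0544  0.3312] [-0.0117 -0.0022 -0.    ] norm 0.012
[ 0.578  -0.047   0.3126] [ 0.0011 -0.      0.025 ] norm 0.025
[ 0.578  -0.0422  0.3005] [ 0.0007 -0.      0.0162] norm 0.016
```

View pics/d.png

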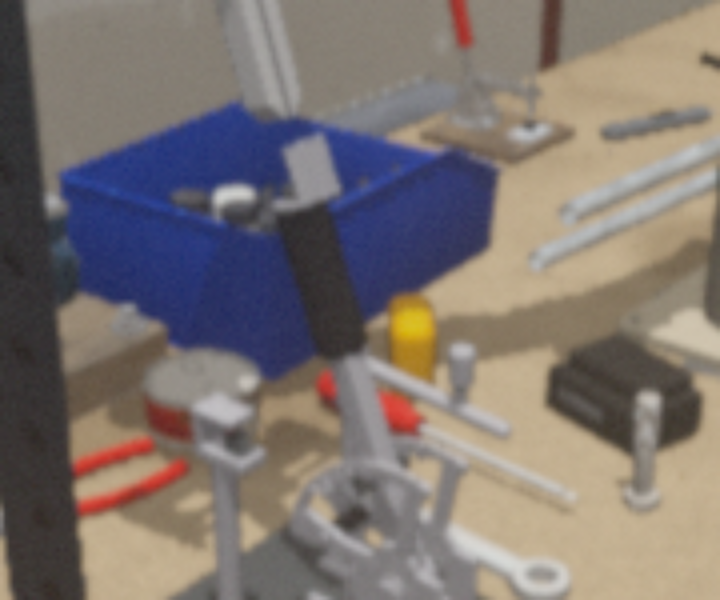

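```bash
for i in 1 2; do python3 - <<'E'
from g import *
o=env.get_obs();print(o["tcp_pos"],o["qvel"].round(1),o["time_s"]);rows([tgt(.6,-35,1)])
env.camera("top")
E
done
```

```text
[ 0.58024621 -0.04683359  0.33509632] [ 1.5 -0.7  0.2 -1.  -0.1 -0.2  0.3] 18.25
[ 0.578  -0.0562  0.3304] [-0.013  -0.0029  0.0017] norm 0.013
[ 0.58046278 -0.04752176  0.33541944] [ 1.2 -0.4 -0.2 -0.1 -0.1 -0.2  0.2] 18.3
[ 0.5779 -0.0562  0.3304] [-0.0123 -0.0032  0.0023] norm 0.013
```

Emit:
play_rows([
  [-0.012,-0.003,0.001,0,1],
  [0,0,0,0,1],
  [0,0,0,0,1],
  [0,0,0,0,1],
  [0,0,0,0,1],
])

```text
time_s: 18.85
tcp_pos: [0.5773, -0.0552, 0.3296]
ee_rot: [[0.0, 1.0, 0.003], [0.945, -0.001, 0.328], [0.328, 0.003, -0.945]]
force: [0.5, -0.5, -0.6]
finger_gap: 0.0009
grip_force: 0.0
```

Run:
```python
from g import *
o=env.get_obs();print(o["tcp_pos"],o["qvel"].round(1),o["time_s"]);rows([tgt(.6,-35,2),tgt(.6,-15,2),tgt(.6,-2,2)])
```

```text
[ 0.57727652 -0.05518606  0.32963131] [-0.2 -0.  -0.1  0.  -0.1 -0.1  0. ] 18.85
[ 0.578  -0.0553  0.3308] [ 0.0003  0.0009 -0.0014] norm 0.002
[ 0.578  -0.048   0.3122] [ 0.0011 -0.0001  0.025 ] norm 0.025
[ 0.578  -0.0432  0.3001] [ 0.0007 -0.      0.0162] norm 0.016
```

Emit:
play_rows([
  [0.0006,0.0009,0.013,0,1],
  [0.0006,0,0.013,0,1],
  [0.0006,0,0.013,0,1],
  [0,0,0,0,1],
  [0,0,0,0,1],
  [0,0,0,0,1],
])

```text
time_s: 19.45
tcp_pos: [0.5781, -0.0438, 0.3007]
ee_rot: [[0.0, 1.0, 0.003], [0.945, -0.001, 0.327], [0.327, 0.003, -0.945]]
force: [0.3, -0.1, 0.7]
finger_gap: 0.0004
grip_force: 0.0
```

Emit:
play_rows([
  [0,0,0.0035,0,1],
  [0,0,0.0025,0,1],
  [0,0,0,0,1],
  [0,0,0,0,1],
])

```text
time_s: 19.85
tcp_pos: [0.5782, -0.0426, 0.2964]
ee_rot: [[0.0, 1.0, 0.004], [0.945, -0.002, 0.327], [0.327, 0.003, -0.945]]
force: [-0.5, -1.6, 3.1]
finger_gap: 0.0002
grip_force: 1.8
```

Run:
```python
from g import *
o=env.get_obs();print(o["tcp_pos"],o["force"],o["time_s"]);rows([tgt(.6,3,2)])
```

```text
[ 0.57824911 -0.04261141  0.29642305] [-0.47640141 -1.60186605  3.06969419] 19.85
[ 0.578  -0.0413  0.2955] [ 0.0011 -0.0004  0.0017] norm 0.002
```

Run:
```python
from g import *
rows([tgt(.6,6,2),tgt(.6,9,2)])
ls=np.linspace(.6,-.02,25)
q=np.interp(ls,[-.02,0,.08,.15,.3,.45,.6],[-6,-6,-4,-2,-.5,1,2])
P=np.array([tgt(l,9.5,k) for l,k in zip(ls,q)])
d=np.diff(np.vstack([tgt(.6,9,2),P]),axis=0)@R/.8
print(d[1:].round(4).tolist()); print(P[[0,12,18,24]].round(4))
```

```text
[ 0.578  -0.0402  0.2927] [ 0.0013 -0.0004  0.0054] norm 0.006
[ 0.578  -0.0391  0.2899] [ 0.0002 -0.      0.0037] norm 0.004
[[-0.0074, 0.0, 0.0004], [-0.0073, 0.0, 0.0006], [-0.0073, -0.0, 0.0008], [-0.0073, -0.0, 0.0009], [-0.0073, -0.0, 0.0011], [-0.0073, -0.0, 0.0013], [-0.0073, -0.0, 0.0015], [-0.0073, -0.0, 0.0017], [-0.0072, -0.0, 0.0019], [-0.0072, -0.0, 0.0021], [-0.0071, -0.0, 0.0023], [-0.007, -0.0, 0.0025], [-0.007, -0.0, 0.0027], [-0.0069, -0.0, 0.0029], [-0.0068, -0.0, 0.0031], [-0.0067, -0.0, 0.0033], [-0.0066, -0.0, 0.0034], [-0.0068, -0.0, 0.0038], [-0.007, -0.0, 0.0041], [-0.0068, -0.0, 0.0043], [-0.0066, -0.0, 0.0044], [-0.0065, -0.0, 0.0046], [-0.0063, -0.0, 0.0048], [-0.0057, -0.0, 0.0046]]
[[ 0.578  -0.0389  0.2894]
 [ 0.578  -0.1002  0.2536]
 [ 0.578  -0.1261  0.2284]
 [ 0.578  -0.1485  0.1979]]
```

Emit:
play_rows([
  [0.0007,-0.0002,0.0035,0,1],
  [0.0006,-0.0002,0.003,0,1],
  [0,0,0.0025,0,1],
  [0,0,0,0,1],
])

```text
time_s: 20.25
tcp_pos: [0.5783, -0.0421, 0.2906]
ee_rot: [[0.002, 1.0, 0.006], [0.946, -0.004, 0.323], [0.323, 0.005, -0.946]]
force: [-1.1, -8.4, 9.9]
finger_gap: 0.0006
grip_force: 5.4
```

Run:
```python
from g import *
o=env.get_obs();print(o["tcp_pos"],o["force"],o["time_s"]);rows([tgt(.6,9.5,2)]);look(["grip"])
```

```text
[ 0.57831055 -0.04205688  0.29055213] [-1.05310516 -8.42912654  9.86249705] 20.25
[ 0.5779 -0.0389  0.2895] [ 0.0033 -0.0005  0.0026] norm 0.004
side grip 0.57 [ 0.5731 -0.0284  0.2667]
top grip 0.79 [ 0.5832 -0.0277  0.2651]
```

Emit:
play_rows([
  [-0.0074,0,0.0006,0,1],
  [-0.0073,0,0.0006,0,1],
  [-0.0073,0,0.0008,0,1],
  [-0.0073,0,0.0009,0,1],
  [-0.0073,0,0.0011,0,1],
  [-0.0073,0,0.0013,0,1],
])

```text
time_s: 21.05
tcp_pos: [0.5782, -0.0739, 0.2747]
ee_rot: [[0.002, 1.0, 0.006], [0.946, -0.004, 0.323], [0.323, 0.005, -0.946]]
force: [-0.1, -7.5, 6.4]
finger_gap: 0.0003
grip_force: 4.8
```

Run:
```python
from g import *
o=env.get_obs();print(o["tcp_pos"],o["force"],o["time_s"]);rows([tgt(.445,9.5,1)]);look(["grip"])
```

```text
[ 0.57821257 -0.07392743  0.27470605] [-0.13266622 -7.45428779  6.42957659] 21.05
[ 0.5779 -0.0707  0.2742] [ 0.0036 -0.0004  0.0019] norm 0.004
side grip 0.74 [ 0.5727 -0.0559  0.2468]
top grip 0.9 [ 0.5819 -0.0565  0.2507]
```

Emit:
play_rows([
  [-0.0073,0,0.0016,0,1],
  [-0.0073,0,0.0018,0,1],
  [-0.0072,0,0.002,0,1],
  [-0.0072,0,0.0021,0,1],
  [-0.0071,0,0.0023,0,1],
  [-0.007,0,0.0025,0,1],
])

```text
time_s: 21.85
tcp_pos: [0.5781, -0.1036, 0.2538]
ee_rot: [[0.002, 1.0, 0.005], [0.947, -0.004, 0.322], [0.322, 0.004, -0.947]]
force: [-1.3, -7.0, 7.2]
finger_gap: 0.0004
grip_force: 6.1
```

Run:
```python
from g import *
o=env.get_obs();print(o["tcp_pos"],o["force"],o["time_s"]);rows([tgt(.29,9.5,-.5)]);look(["grip"])
```

```text
[ 0.57810584 -0.10362627  0.25379947] [-1.25338972 -7.0462787   7.18766747] 21.85
[ 0.5779 -0.1     0.2537] [ 0.0042 -0.0002  0.0015] norm 0.004
side grip 0.77 [ 0.5707 -0.0815  0.2298]
top grip 0.74 [ 0.581  -0.0825  0.2291]
top grip 0.59 [0.5326 0.0524 0.1845]
```

Emit:
play_rows([
  [-0.0069,0,0.0028,0,1],
  [-0.0068,0,0.003,0,1],
  [-0.0067,0,0.0032,0,1],
  [-0.0065,0,0.0034,0,1],
  [-0.0064,0,0.0035,0,1],
  [-0.0064,0,0.0038,0,1],
])

```text
time_s: 22.65
tcp_pos: [0.5781, -0.1313, 0.2291]
ee_rot: [[0.004, 1.0, 0.007], [0.948, -0.006, 0.318], [0.318, 0.006, -0.948]]
force: [-0.1, -13.1, 9.0]
finger_gap: 0.0004
grip_force: 7.5
```

Run:
```python
from g import *
o=env.get_obs();print(o["tcp_pos"],o["force"],o["time_s"]);rows([tgt(.135,9.5,-2.5)]);look(["grip"])
```

```text
[ 0.57805347 -0.13125667  0.22909581] [ -0.13322334 -13.137329     8.95308873] 22.65
[ 0.5779 -0.126   0.2285] [ 0.0059 -0.0002  0.0028] norm 0.007
side grip 0.82 [ 0.5704 -0.1047  0.2107]
top grip 0.56 [ 0.5819 -0.1031  0.2089]
```

Emit:
play_rows([
  [-0.0068,0,0.004,0,1],
  [-0.0067,0,0.0043,0,1],
  [-0.0066,0,0.0044,0,1],
  [-0.0065,0,0.0046,0,1],
  [-0.0063,0,0.0048,0,1],
  [-0.0057,0,0.0046,0,1],
])

```text
time_s: 23.45
tcp_pos: [0.5785, -0.1504, 0.199]
ee_rot: [[0.002, 1.0, 0.006], [0.946, -0.004, 0.323], [0.323, 0.006, -0.946]]
force: [1.6, -8.7, 3.3]
finger_gap: 0.0005
grip_force: 6.5
```

Run:
```python
from g import *
o=env.get_obs();print(o["tcp_pos"],o["force"],o["time_s"]);look(["grip"])
```

```text
[ 0.57849086 -0.15044582  0.19901723] [ 1.61889303 -8.67419935  3.30413368] 23.45
side grip 0.82 [ 0.573  -0.1179  0.1887]
top grip 0.95 [ 0.5825 -0.1163  0.1905]
```

Emit:
play_rows([
  [-0.015,0,-0.005,0,1],
  [-0.03,0,-0.01,0,1],
  [-0.035,0,-0.012,0,1],
  [0.01,0,-0.03,0,1],
  [0.02,0,-0.055,0,1],
  [0.02,0,-0.055,0,1],
  [0,0,0,0,1],
  [0,0,0,0,1],
])

```text
time_s: 24.45
tcp_pos: [0.5775, -0.2128, 0.3165]
ee_rot: [[-0.001, 1.0, 0.003], [0.944, -0.0, 0.329], [0.329, 0.003, -0.944]]
force: [-0.4, -0.0, -0.3]
finger_gap: 0.0001
grip_force: 0.0
```

Run:
```python
from g import *
o=env.get_obs();print(o["tcp_pos"],o["force"],o["time_s"]);look(["grip","keeper_knob","keeper_hinge","lever_hinge","catch_tongue","brake_stand"],save="e")
a=cv2.imread("pics/e_side.png")[120:290,200:400];b=cv2.imread("pics/e_top.png")[150:250,270:420]
cv2.imwrite("pics/e1.png",np.hstack([cv2.resize(a,(400,340)),cv2.resize(b,(400,340))]))
rows([np.array([.50,.045,.33]),np.array([.50,.045,.194])])
```

```text
[ 0.57747045 -0.21282821  0.31647775] [-0.3766602  -0.01169716 -0.31460677] 24.45
side grip 0.63 [ 0.5721 -0.1191  0.1887]
side keeper_knob 0.64 [0.5269 0.0476 0.1862]
side keeper_knob 0.27 [ 0.5743  0.0528 -0.0024]
side keeper_hinge 0.77 [ 0.5163 -0.0347  0.1607]
side lever_hinge 0.61 [0.5771 0.0534 0.0715]Traceback (most recent call last):
  File "<stdin>", line 2, in <module>
  File "h.py", line 11, in look
    for r in (fn or env.place_of)(cam,n)[:2]:
             ~~~~~~~~~~~~~~~~~~~~^^^^^^^
ValueError: it knows: brake_stand, button_top, grip, keeper_hinge, keeper_knob, lever_hinge, nail_tin, pliers, spanner, wood_block
```

Emit:
play_rows([
  [0.0443,-0.0138,0.0129,0,1],
  [0.0443,-0.0138,0.0129,0,1],
  [0.0443,-0.0138,0.0129,0,1],
  [0.0443,-0.0138,0.0129,0,1],
  [0.0443,-0.0138,0.0129,0,1],
  [0.0443,-0.0138,0.0129,0,1],
  [0.0443,-0.0138,0.0129,0,1],
  [0,0,0,0,1],
  [0,0,0,0,1],
])

```text
time_s: 25.6
tcp_pos: [0.5, 0.0457, 0.3286]
ee_rot: [[-0.002, 1.0, 0.001], [0.945, 0.001, 0.327], [0.327, 0.002, -0.945]]
force: [0.5, 0.1, -0.6]
finger_gap: 0.0005
grip_force: 0.0
```

Emit:
play_rows([
  [-0.014,0,0.04,0,1],
  [-0.014,0,0.04,0,1],
  [-0.014,0,0.035,0,1],
  [0,0,0,0,1],
  [0,0,0,0,1],
  [0,0,0,0,1],
])

```text
time_s: 26.2
tcp_pos: [0.5019, 0.0421, 0.2324]
ee_rot: [[0.001, 1.0, 0.005], [0.945, -0.002, 0.327], [0.327, 0.005, -0.945]]
force: [0.2, -0.4, 0.7]
finger_gap: 0.0003
grip_force: 0.0
```

```bash
cat >> g.py <<'E'
H=np.array([.522,-.039])
def knob(b): return H+.086*np.array([np.cos(b),np.sin(b)])
E
python3 - <<'E'
from g import *
o=env.get_obs();print(o["tcp_pos"],o["force"],o["time_s"])
z=.194
pts=[np.array([.50,.045,z])]+[np.array([*(knob(b)+[-.02,0]),z]) for b in np.radians([82,73,64,55,46,40])]
rows(pts)
E
```

```text
[0.50185204 0.04210893 0.23237446] [ 0.1875205  -0.35790981  0.66473892] 26.2
[0.5   0.045 0.194] [-0.0123 -0.0026  0.0465] norm 0.048
[0.514  0.0462 0.194 ] [0.0014 0.0175 0.0006] norm 0.018
[0.5271 0.0432 0.194 ] [-0.0034  0.0165 -0.0011] norm 0.017
[0.5397 0.0383 0.194 ] [-0.0058  0.0157 -0.0019] norm 0.017
[0.5513 0.0314 0.194 ] [-0.0081  0.0146 -0.0027] norm 0.017
[0.5617 0.0229 0.194 ] [-0.0101  0.013  -0.0034] norm 0.017
[0.5679 0.0163 0.194 ] [-0.0078  0.0077 -0.0026] norm 0.011
```

Emit:
play_rows([
  [-0.006,-0.006,0.0235,0,1],
  [-0.0063,0,0.023,0,1],
  [0,0,0,0,1],
  [0,0,0,0,1],
  [0.0014,0.02,0.0006,0,1],
  [-0.0034,0.0165,-0.0011,0,1],
  [-0.0058,0.0157,-0.0019,0,1],
  [0,0,0,0,1],
])

```text
time_s: 27.0
tcp_pos: [0.5399, 0.0387, 0.194]
ee_rot: [[-0.001, 1.0, 0.006], [0.945, -0.001, 0.326], [0.326, 0.006, -0.945]]
force: [-0.3, -1.1, -0.4]
finger_gap: 0.0006
grip_force: 0.0
```

Run:
```python
from g import *
o=env.get_obs();print(o["tcp_pos"],o["force"],o["time_s"])
look(["keeper_knob"])
z=.194
rows([np.array([*(knob(b)+[-.02,0]),z]) for b in np.radians([55,46,40])])
```

```text
[0.53992788 0.038704   0.19397051] [-0.26196941 -1.05758016 -0.40090267] 27.0
side keeper_knob 0.61 [0.5639 0.035  0.1886]
side keeper_knob 0.42 [ 0.4369 -0.2604 -0.003 ]
top keeper_knob 0.5 [0.5718 0.0343 0.1819]
[0.5513 0.0314 0.194 ] [-0.0092  0.0173 -0.0041] norm 0.02
[0.5617 0.0229 0.194 ] [-0.0102  0.013  -0.0034] norm 0.017
[0.5679 0.0163 0.194 ] [-0.0078  0.0077 -0.0026] norm 0.011
```

Emit:
play_rows([
  [-0.0092,0.0173,-0.0041,0,1],
  [-0.0102,0.013,-0.0034,0,1],
  [0,0,0,0,1],
  [0,-0.02,0,0,1],
  [0.025,-0.01,0.0085,0,1],
  [0.025,0,0.0085,0,1],
  [0.005,0.025,0.002,0,1],
  [0,0.03,0,0,1],
  [0,0,0,0,1],
  [0,0,0,0,1],
])

```text
time_s: 28.2
tcp_pos: [0.5811, 0.0694, 0.1932]
ee_rot: [[0.0, 1.0, 0.002], [0.945, -0.001, 0.327], [0.327, 0.002, -0.945]]
force: [-0.1, -0.0, 1.1]
finger_gap: 0.0006
grip_force: 0.0
```

Run:
```python
from g import *
o=env.get_obs();print(o["tcp_pos"],o["force"],o["time_s"])
look(["keeper_knob"])
z=.194
rows([np.array([*(knob(b)+[0,.018]),z]) for b in np.radians([46,40,33,26,19,13,7,1,-5])])
```

```text
[0.58105497 0.06942037 0.19323491] [-0.10806184 -0.04650368  1.06039707] 28.2
side keeper_knob 0.75 [0.589  0.0125 0.1892]
[0.5817 0.0409 0.194 ] [-0.0333  0.0009 -0.0122] norm 0.036
[0.5879 0.0343 0.194 ] [-0.0078  0.0077 -0.0027] norm 0.011
[0.5941 0.0258 0.194 ] [-0.01    0.0078 -0.0034] norm 0.013
[0.5993 0.0167 0.194 ] [-0.0108  0.0065 -0.0037] norm 0.013
[0.6033 0.007  0.194 ] [-0.0115  0.005  -0.004 ] norm 0.013
[ 0.6058 -0.0017  0.194 ] [-0.0102  0.0031 -0.0035] norm 0.011
[ 0.6074 -0.0105  0.194 ] [-0.0105  0.002  -0.0036] norm 0.011
[ 0.608  -0.0195  0.194 ] [-0.0106  0.0008 -0.0037] norm 0.011
[ 0.6077 -0.0285  0.194 ] [-0.0106 -0.0004 -0.0037] norm 0.011
```

Emit:
play_rows([
  [-0.0167,0.0005,-0.0065,0,1],
  [-0.0167,0.0005,-0.0065,0,1],
  [-0.0078,0.0077,-0.0027,0,1],
  [-0.01,0.0078,-0.0034,0,1],
  [-0.0108,0.0065,-0.0037,0,1],
  [-0.0115,0.005,-0.004,0,1],
  [-0.0102,0.0031,-0.0035,0,1],
  [0,0,0,0,1],
  [0,0,0,0,1],
])

```text
time_s: 29.3
tcp_pos: [0.6064, -0.0027, 0.194]
ee_rot: [[0.001, 1.0, 0.002], [0.945, -0.002, 0.327], [0.327, 0.001, -0.945]]
force: [-0.4, 0.5, 0.5]
finger_gap: 0.0004
grip_force: 0.0
```

Run:
```python
from g import *
o=env.get_obs();print(o["tcp_pos"],o["force"],o["time_s"])
look(["keeper_knob","keeper_hinge"],save="f")
a=cv2.imread("pics/f_side.png")[120:290,200:400];b=cv2.imread("pics/f_top.png")[150:250,270:420]
cv2.imwrite("pics/f1.png",np.hstack([cv2.resize(a,(400,340)),cv2.resize(b,(400,340))]))
```

```text
[ 0.60638292 -0.00266398  0.19402725] [-0.40404279  0.52772259  0.4612121 ] 29.3
side keeper_knob 0.61 [ 0.6024 -0.0212  0.1858]
side keeper_hinge 0.89 [ 0.5179 -0.0354  0.1616]
side keeper_hinge 0.16 [ 0.6025 -0.0243  0.1883]
top keeper_knob 0.55 [ 0.608  -0.0197  0.1801]
```

View pics/f1.png

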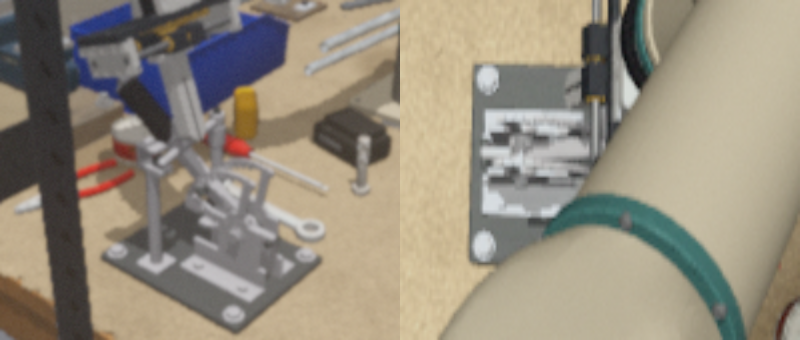

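Emit:
play_rows([
  [-0.006,0.001,-0.0021,0,1],
  [-0.006,0.001,-0.0021,0,1],
  [-0.006,0,-0.0021,0,1],
  [-0.006,0,-0.0021,0,1],
  [-0.006,0,-0.0021,0,1],
  [0,0,0,0,1],
  [0,0,0,0,1],
])

```text
time_s: 30.3
tcp_pos: [0.6089, -0.024, 0.195]
ee_rot: [[-0.002, 1.0, 0.003], [0.943, 0.001, 0.333], [0.333, 0.003, -0.943]]
force: [1.9, 6.9, 1.5]
finger_gap: 0.0006
grip_force: 3.6
```

Run:
```python
from g import *
o=env.get_obs();print(o["tcp_pos"],o["force"],o["time_s"])
look(["keeper_knob","keeper_hinge"])
```

```text
[ 0.60893941 -0.02396141  0.1949757 ] [1.90378637 6.92592892 1.46062359] 30.3
side keeper_knob 0.47 [ 0.6051 -0.0409  0.1861]
side keeper_hinge 0.83 [ 0.5134 -0.0357  0.1589]
top keeper_knob 0.51 [ 0.6097 -0.0361  0.1821]
top keeper_hinge 0.6 [ 0.5204 -0.0416  0.1555]
```

Emit:
play_rows([
  [-0.005,0,-0.0017,0,1],
  [-0.005,0,-0.0017,0,1],
  [0,0,0,0,1],
  [0,0,0,0,1],
])

```text
time_s: 31.0
tcp_pos: [0.6089, -0.0246, 0.1951]
ee_rot: [[-0.006, 1.0, -0.001], [0.939, 0.006, 0.344], [0.344, 0.001, -0.939]]
force: [2.9, 19.6, 0.0]
finger_gap: 0.0004
grip_force: 8.8
```

Emit:
play_rows([
  [-0.005,0,-0.0017,0,1],
  [-0.003,0,-0.001,0,1],
  [0,0,0,0,1],
  [0,0,0,0,1],
])

```text
time_s: 31.4
tcp_pos: [0.6087, -0.0249, 0.1952]
ee_rot: [[-0.01, 1.0, -0.004], [0.936, 0.01, 0.353], [0.353, -0.0, -0.936]]
force: [4.0, 27.0, -0.5]
finger_gap: 0.0003
grip_force: 12.9
```

Emit:
play_rows([
  [0.03,0,0.01,0,1],
  [0.03,0,0.01,0,1],
  [0.01,-0.01,-0.03,0,1],
  [0.02,-0.02,-0.05,0,1],
  [0.03,-0.02,-0.05,0,1],
  [0.04,-0.02,-0.04,0,1],
  [0.05,-0.02,0,0,1],
  [0.05,-0.02,0,0,1],
  [0.05,0,0,0,1],
  [0,0,0,0,1],
])

```text
time_s: 32.4
tcp_pos: [0.5199, 0.1577, 0.3904]
ee_rot: [[-0.008, 1.0, 0.003], [0.944, 0.007, 0.33], [0.33, 0.005, -0.944]]
force: [0.3, -0.2, -1.0]
finger_gap: 0.0003
grip_force: 0.0
```

Run:
```python
from g import *
o=env.get_obs();print(o["tcp_pos"],o["force"],o["time_s"])
for i in range(2): look(["grip","keeper_knob","keeper_hinge","spanner","pliers"],save="k")
a=cv2.imread("pics/k_side.png")[145:255,220:360];b=cv2.imread("pics/k_top.png")[150:250,290:420]
cv2.imwrite("pics/k1.png",np.hstack([cv2.resize(a,(400,340)),cv2.resize(b,(400,340))]))
```

```text
[0.51992319 0.15773957 0.39038477] [ 0.31928626 -0.1611983  -0.96141494] 32.4
side grip 0.92 [ 0.5723 -0.1201  0.1877]
side grip 0.38 [ 0.5147 -0.0383  0.1617]
side keeper_knob 0.63 [ 0.6048 -0.0428  0.1876]
side keeper_hinge 0.51 [ 0.5733 -0.2553 -0.006 ]
side spanner 0.58 [ 0.6521  0.3202 -0.001 ]
side spanner 0.53 [ 0.4402 -0.027  -0.001 ]
side pliers 0.74 [ 0.5755 -0.2557 -0.0052]
top grip 0.63 [ 0.5832 -0.1167  0.1904]
top pliers 0.64 [ 0.5795 -0.25    0.0041]
side grip 0.64 [ 0.5723 -0.1199  0.1876]
side keeper_knob 0.79 [ 0.6025 -0.0415  0.1856]
side keeper_hinge 0.81 [ 0.5155 -0.0375  0.161 ]
side spanner 0.87 [ 0.4413 -0.0275  0.0032]
side pliers 0.59 [ 0.5736 -0.2564 -0.0029]
top grip 0.6 [ 0.5822 -0.1208  0.1892]
top pliers 0.67 [ 0.5803 -0.2488  0.0026]
```

View pics/k1.png

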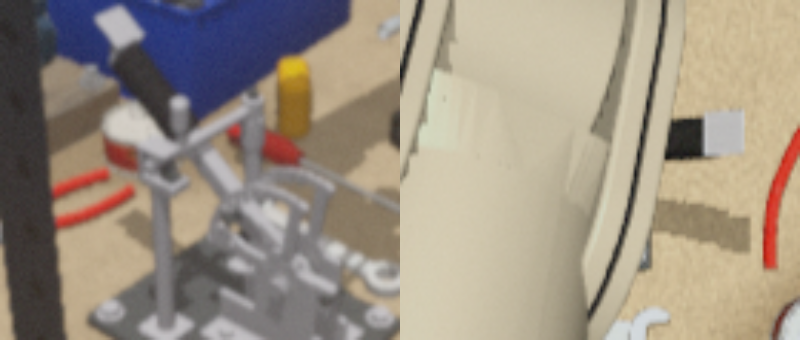

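```bash
python3 -c "
from bench import env
print(env.close_job())"
```

```text
the job is handed in; nothing more can be done
None
```

The job is handed in: the ratchet alone held the lever at the fourth notch, I lowered it onto its rest with the button pressed in, and I pushed the keeper bar to its hard stop in the catch (camera and wrist force agree; I did not pull back on it to test the lock).

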